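# Unstack cut stones onto their setting boards

## Robot

A 6-joint arm with a two-finger parallel gripper is mounted at the origin on the work surface. World frame = base frame: x ahead of the robot, y to its left, z up, the work surface at z = 0. Lengths are in mm, angles in rad, forces in N, time in s.
With the tool pointing down it reaches from about 275 to 825 mm from the base axis. Payload 4.9 kg.
Tool frame: the origin (TCP) lies at the very end of the fingers, on their centre line; the grasp point (between the pads) lies 19 mm behind it; z points along the fingers, y is the direction in which the jaws open and shut (so a half turn about z gives the same grasp; the last joint's range is limited). The gripper opens to 85 mm and grips with 20 to 120 N. Pads are 22 mm wide; open, the fingers measure 114 mm over their backs; the gripper's body (76 mm by 85 mm) begins 54 mm behind the grasp point. The pads swing forward as they close: fully open they stand 13 mm farther back than shut.
Start: joints at [-1.334, 0.326, -0.193, 1.052, 0, 1.437], TCP at [199.311, -512.634, 231.281] pointing down, gripper open.
Joint ranges: [-2.65, 2.65], [-0.97, 1.79], [-1.3, 1.35], [-1.93, 2.1], [-1.47, 1.37], [-3.14, 3.14]. Speed limits (rad/s): [2.57, 2.57, 3.14, 3.14, 3.14, 3.14].

## Interface

Orientations are given as [roll, pitch, yaw] about the fixed x, y, z axes, in that order (R = Rz(yaw) Ry(pitch) Rx(roll)).
In Python, from bench import bot, solve_ik, imaging gives the robot as it stands. Calls block until the motion is done:
- bot.move_ptp(position, orientation): joint-space move of the TCP to a pose.
- bot.movel(position, rot=None, max_speed=150, threshold=None): straight line of the TCP; rot=None keeps the orientation; max_speed is the mean speed in mm/s. With threshold (N) it stops when the force on the tool has changed by that much, and returns True; else False.
- bot.move_j(angles): joint-space move.
- bot.grip(opening, effort=None): opening from 0.0 (shut) to 1.0 (fully open); effort is the grip in N (None keeps the last); returns when the fingers have stopped.
- bot.dwell(seconds).
- solve_ik(position, orientation): joint angles nearest the present ones, or None.
- bot.get_state(): the state.
- imaging.capture(name): name is "scene" or "top" or "wrist"; returns the picture (384x512x3 uint8, blue, green, red); there is no depth.
- imaging.camera_model(name): a dict with "K" (3x3 intrinsics, pixels), "position" and "rotation" of the camera in the world. Camera axes: x right, y up, looking along -z (the intrinsics and any distortion apply to the point x, -y, -z); pixel columns grow to the right and rows downward; lengths in mm; the calibration is good to about 2 mm. A picture is of the moment at which its call begins: read the wrist's pose just before it. camera_model takes no time and is no camera call; for the wrist camera it gives the pose at the moment of the call.
A pose or a line that the arm cannot do raises bot.IKError and nothing moves.
- bot.sign_off(): hands the job in, once; it reports no verdict.
The state is a dict: "t": time; "qpos": joint angles; "joint_velocities": joint speeds; "effort": joint torques, N m; "tcp_pos": TCP position; "orientation": TCP orientation; "contact_force": force on the tool from outside, world axes, zero at the start; "wrist_torque": the same for the moment, N m; "opening": opening from 0.0 (shut) to 1.0 (fully open).
Only numpy, scipy, OpenCV 4.12 (cv2) and the standard library are available. Lean on these libraries where they do the work, as an engineer would, in place of code of your own. Each camera call takes 0.05 s, during which the arm holds its last target. There are 200 camera calls.

## Task

Take the little stack of cut stones apart: let the dark octagon go on the sloped white slide so that it ends up lying flat on it at the yellow stop, and lay each of the three slabs flat on the blue setting board that carries a chip of the same stone, lengthwise and centred on the grey felt. Set the stones down without dropping them, and leave the cutting disc and the rubbing block where they lie.

Things in the scene. Friction and masses are not known exactly. Their poses are not given: they have to be found in the camera images.
- grey_slab_c (a point): Centre (half-way up) of the long grey concrete slab, 176 x 56 x 28 mm, about 0.6 kg, the bottom of the stack, flat on the table. x along its 176 mm length, y along its 56 mm width, z up. All stones are 28 mm thick and lie directly on one another, so grip only in a stone's own thickness.
- white_slab_c (a point): Centre of the short white marble slab, 96 x 56 x 28 mm, about 0.36 kg. It lies crosswise on the grey slab, over one half of it, beside the red slab with a gap of about 30 mm between the two. x along its 96 mm length, y along its 56 mm width, z up.
- red_slab_c (a point): Centre of the short red sandstone slab, 96 x 56 x 28 mm, about 0.34 kg; like the white one, crosswise on the other half of the grey slab (which half varies). x along its 96 mm length, y along its 56 mm width, z up.
- octagon_c (a point): Centre of the dark basalt octagon, 56 mm across flats, 28 mm thick, about 0.2 kg; top of the stack, bridging the gap between the white and the red slab. Its x and y axes each pass square through a pair of opposite flats, z up.
- grey_board_field (a point): Middle of the top of the grey felt (194 x 68 mm) on the blue board with the grey concrete chip; fixed. Board 228 x 80 mm, 6 mm thick, so this point is 6 mm above the table. x along the board towards the chip (18 x 50 mm, 5 mm above the board, centre 115 mm from here), z up. The long grey slab belongs here, centred, its length along x.
- white_board_field (a point): Middle of the top of the grey felt (114 x 68 mm) on the blue board with the white marble chip; fixed. Board 148 x 80 mm, 6 mm thick, so this point is 6 mm above the table. x along the board towards the chip (18 x 50 mm, 5 mm above the board, centre 75 mm from here), z up. The white slab belongs here, centred, its length along x.
- red_board_field (a point): Middle of the top of the grey felt (114 x 68 mm) on the blue board with the red sandstone chip; fixed. Board 148 x 80 mm, 6 mm thick, so this point is 6 mm above the table. x along the board towards the chip (18 x 50 mm, 5 mm above the board, centre 75 mm from here), z up. The red slab belongs here, centred, its length along x.
- slide_rest (a point): Where the octagon's centre rests on the fixed slide: 28 mm uphill of the yellow stop (20 mm high), 14 mm off the surface along its normal. White slick ramp, 170 mm long, 24 degree slope; from about 30 mm (here) to 87 mm (top) above the table; green rails 8 mm high, 76 mm apart inside. x level, pointing uphill; y across; z vertical. A stone let go higher up slides down by itself.
- cutting_disc: Bystander: loose dark grinder cutting disc with a red centre, 100 mm diameter, 8 mm thick, lying flat; origin at the middle of its underside. Leave it alone.
- rubbing_block_c (a point): Bystander: loose rubbing block (orange body, black rubber top), 50 x 90 mm, 34 mm high, beside the cutting disc; its centre. Leave it alone.
Not all that is in view belongs to the job. There is more than one size of the part that bears white_slab_c; the job needs the largest.

How it is judged:
By the outcome, as a careful person would: the job done as asked, in the order asked, and still so for the second after the job is handed in, with the robot touching nothing.
It also fails if it takes over 115 s, if anything falls off the work surface, if the arm or the gripper's body presses on something with over 40 N, if the wrist force passes 120 N, or if a joint passes its speed limit or range.

## Working session

There is one attempt and no reset: what is moved stays moved. The work goes in short steps, each a Python script; the robot and the scene stay as the last script left them, time stands still between calls to the robot, and variables do not carry over. Pictures are saved under pics/ and viewed, about 12 in all and at most 16, crops included, and the job is handed in when it is done.

```bash
mkdir -p pics; ls; python3 - <<'E'
from bench import bot, imaging
import cv2
for n in ("top","scene"):
    cv2.imwrite(f"pics/{n}0.png",cv2.resize(imaging.capture(n),(800,600),interpolation=cv2.INTER_CUBIC))
    m=imaging.camera_model(n); print(n,m)
m=imaging.camera_model("wrist"); print(m)
print(bot.get_state())
E
```

```text
pics
top {'K': array([[350.48577857,   0.        , 258.42482837],
       [  0.        , 350.48577857, 191.69872631],
       [  0.        ,   0.        ,   1.        ]]), 'position': array([440.74490408,  70.80865927, 997.7431521 ]), 'rotation': array([ 0.0537022 , -0.01342553, -1.57577464])}
scene {'K': array([[347.07338612,   0.        , 248.96037578],
       [  0.        , 347.07338612, 193.47422553],
       [  0.        ,   0.        ,   1.        ]]), 'position': array([1012.79331569,  -52.13923679,  991.56408564]), 'rotation': array([0.52716106, 0.00963649, 1.34667076])}
{'K': array([[286.19466129,   0.        , 256.13808962],
       [  0.        , 286.19466129, 191.80910901],
       [  0.        ,   0.        ,   1.        ]]), 'position': array([ 261.5189689 , -487.52179549,  374.16178712]), 'rotation': array([-0.26529031,  0.00169478, -1.2004361 ])}
{'t': 0.1, 'qpos': array([-1.33419910e+00,  3.26856751e-01, -1.93502341e-01,  1.05199586e+00,
        1.74714814e-05,  1.43662827e+00]), 'joint_velocities': array([ 0.00014755, -0.0026674 ,  0.00350209,  0.00161437,  0.00026265,
       -0.00048502]), 'effort': array([ 1.16501174e-03, -4.44239223e+01,  2.63037926e+01,  7.84752890e-03,
       -1.42179424e-04,  1.58190892e-05]), 'tcp_pos': array([ 199.18807869, -512.09758124,  230.5802164 ]), 'orientation': array([-3.14005037e+00, -2.25805300e-04,  3.70765095e-01]), 'contact_force': array([-0.01598281, -0.37658366, -0.41791665]), 'wrist_torque': array([-0.01137292,  0.02241895,  0.04756847]), 'opening': 1.0028425054153716}
```

View pics/top0.png

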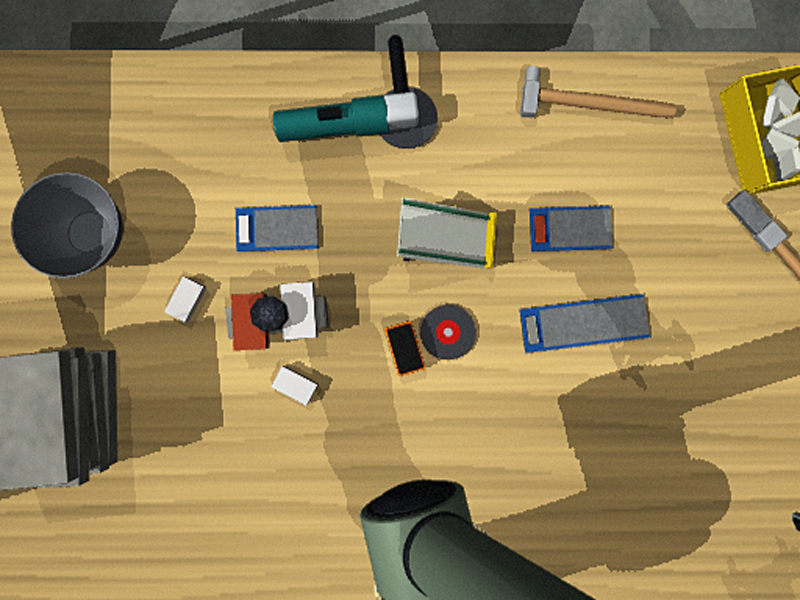

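View pics/scene0.png

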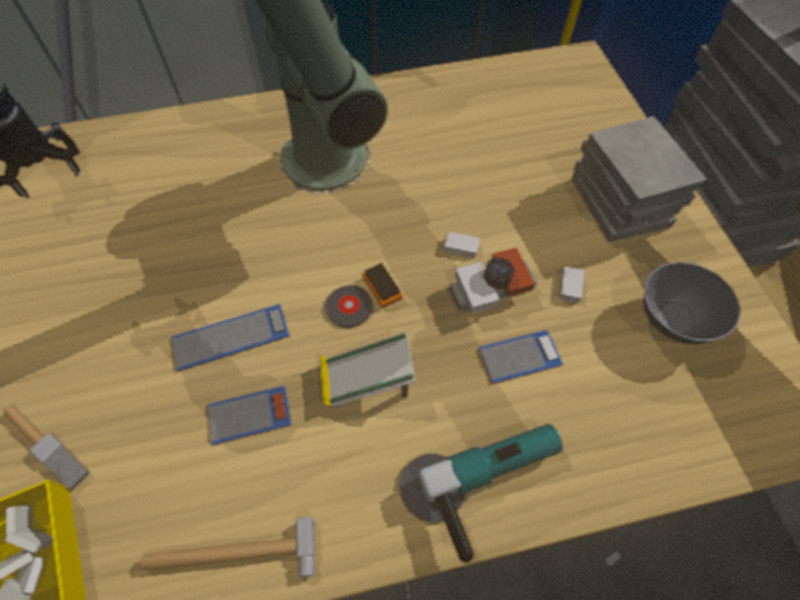

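```bash
cat > h.py <<'E'
import numpy as np, cv2, json
from scipy.spatial.transform import Rotation as Ro
from bench import bot, imaging, solve_ik
def P(m):
    R=Ro.from_euler('xyz',m['rotation']).as_matrix()
    Rc=np.diag([1,-1,-1])@R.T
    return np.array(m['K'])@np.c_[Rc,-Rc@np.array(m['position'])]
def px(m,X):
    q=P(m)@np.r_[X,1]; return q[:2]/q[2]
def H(m,z):  # world plane (x,y)->pixel
    p=P(m); return np.c_[p[:,0],p[:,1],p[:,2]*z+p[:,3]]
def world(m,uv,z):
    return cv2.perspectiveTransform(np.float64([uv]).reshape(-1,1,2),np.linalg.inv(H(m,z)))[:,0]
def shot(n,name):
    m=imaging.camera_model(n); im=imaging.capture(n)
    cv2.imwrite(f"pics/{name}.png",im); np.save(f"pics/{name}.npy",m,allow_pickle=True); return m,im
def load(name): return np.load(f"pics/{name}.npy",allow_pickle=True).item(), cv2.imread(f"pics/{name}.png")
def rect(m,im,z,x0,x1,y0,y1,s):
    "rectified: rows down = -x, cols right = -y, s px/mm"
    A=np.array([[0,-1/s,x1],[-1/s,0,y1],[0,0,1]])
    return cv2.warpPerspective(im,H(m,z)@A,(int((y1-y0)*s),int((x1-x0)*s)),flags=cv2.INTER_CUBIC|cv2.WARP_INVERSE_MAP)
def down(yaw): return [np.pi,0,yaw]
E
python3 - <<'E'
from h import *
m=imaging.camera_model('top')
for n,u,v,z in [('stack',272,315,28),('wb',285,228,6),('rb',577,228,6),('gb',592,322,6),('slide_top',405,228,87),('slide_stop',490,238,20),('oct',268,313,84),('disc',448,332,8),('block',405,347,34)]:
    print(n,world(m,[u*.64,v*.64],z).round())
bot.move_ptp([430,170,230],down(0)); m,im=shot('wrist','w1')
bot.move_ptp([430,-120,230],down(0)); m,im=shot('wrist','w2')
print(bot.get_state()['t'])
a,b=[cv2.resize(cv2.imread(f'pics/{n}.png'),(800,600),interpolation=cv2.INTER_CUBIC) for n in('w1','w2')]
cv2.imwrite('pics/w1b.png',a);cv2.imwrite('pics/w2b.png',b)
E
```

```text
stack [[466. 290.]]
wb [[625. 273.]]
rb [[ 624. -261.]]
gb [[ 452. -285.]]
slide_top [[610.  56.]]
slide_stop [[604. -99.]]
oct [[468. 284.]]
disc [[435. -22.]]
block [[409.  56.]]
8.45
```

View pics/w1b.png

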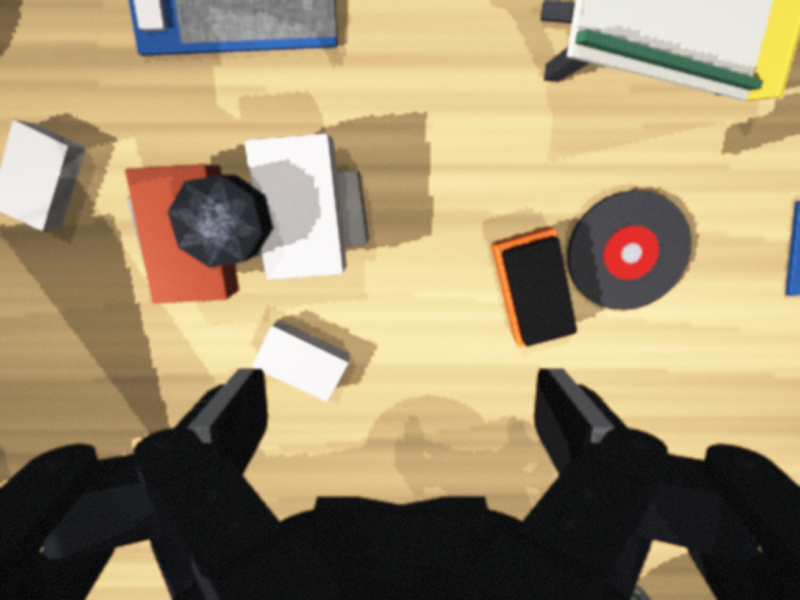

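View pics/w2b.png

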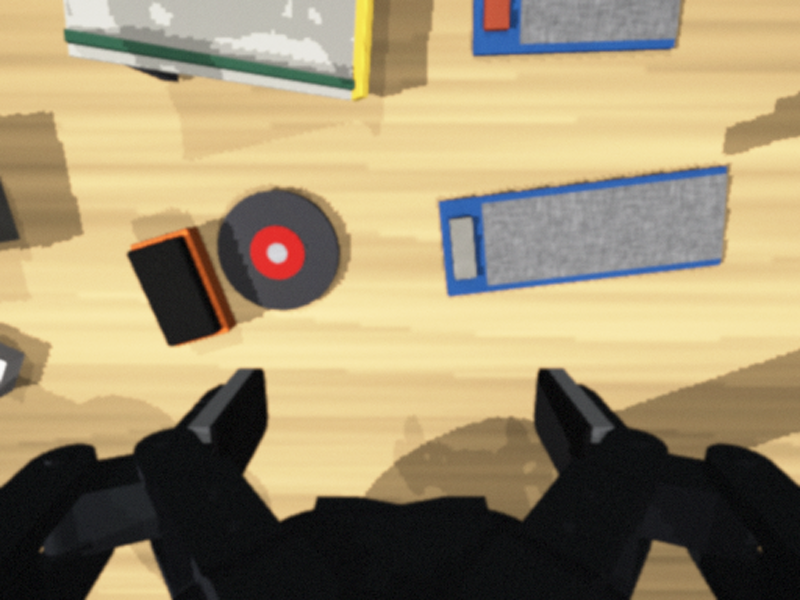

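```bash
python3 - <<'E'
from h import *
bot.move_ptp([560,-150,230],down(0)); m,im=shot('wrist','w3')
bot.move_ptp([560,170,230],down(0)); m,im=shot('wrist','w4')
print(bot.get_state()['t'])
a,b=[cv2.resize(cv2.imread(f'pics/{n}.png'),(800,600),interpolation=cv2.INTER_CUBIC) for n in('w3','w4')]
cv2.imwrite('pics/w34.png',np.vstack([a[:300],b[:300]]))
E
```

```text
13.85
```

View pics/w34.png

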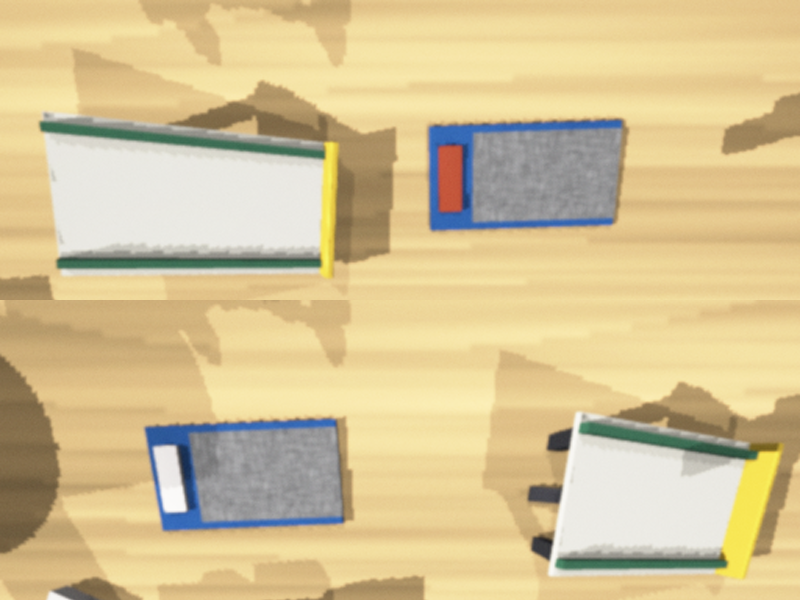

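```bash
cat > fit.py <<'E'
from h import *
from scipy.optimize import minimize
def box(l,w,cx=0): a,b=l/2,w/2; p=[(cx-a,-b,0),(cx+a,-b,0),(cx+a,b,0),(cx-a,b,0)]; return [(p[i],p[(i+1)%4]) for i in range(4)]
def octo():
    r=28/np.cos(np.pi/8); p=[(r*np.cos(a),r*np.sin(a),0) for a in np.pi/8+np.arange(8)*np.pi/4]; return [(p[i],p[(i+1)%8]) for i in range(8)]
c,s=np.cos(np.radians(24)),np.sin(np.radians(24))
def sl(u,t,h): return (u*c-h*s, t, u*s+h*c)
SLIDE=[(sl(-26,q*38,8),sl(142,q*38,8)) for q in(1,-1)]+[(sl(142,-38,0),sl(142,38,0)),(sl(-28,-36,20),sl(-28,36,20))]
def fit(names,edges,z,x0,tol=15):
    "edge fit of (x,y,yaw), polygon at height z"
    S=np.array([np.linspace(a,b,60) for a,b in edges])
    d=np.array([np.subtract(b,a) for a,b in edges]); L=np.linalg.norm(d,axis=1)
    N=np.c_[-d[:,1],d[:,0],0*L]/np.hypot(d[:,0],d[:,1])[:,None]
    data=[load(n) for n in names]; x0=np.array(x0,float); x=x0
    for sg in (3,1.5,.8):
        G=[(P(m),[cv2.GaussianBlur(im,(0,0),sg).astype(np.float32)][0]) for m,im in data]
        def cost(p):
            R=Ro.from_euler('z',p[2]).as_matrix(); T=np.array([p[0],p[1],z]); tot=0
            for Pm,g in G:
                def samp(o):
                    X=(S+o*N[:,None])@R.T+T; q=np.c_[X.reshape(-1,3),np.ones(X.shape[0]*60)]@Pm.T
                    q=(q[:,:2]/q[:,2:]).astype(np.float32)
                    return cv2.remap(g,q[:,:1],q[:,1:],cv2.INTER_LINEAR,borderMode=cv2.BORDER_REPLICATE)[:,0].reshape(len(S),60,3)
                e=np.abs(samp(sg)-samp(-sg)).sum(2).clip(0,90)
                tot+=(e.mean(1)*L).sum()/L.sum()
            return -tot
        best=None
        for k in range(9 if sg==3 else 1):
            st=x+[[0,0,0],[6,0,0],[-6,0,0],[0,6,0],[0,-6,0],[0,0,.06],[0,0,-.06],[5,5,0],[-5,-5,0]][k]
            r=minimize(cost,st,method='Nelder-Mead',options=dict(initial_simplex=st+np.array([[0,0,0],[3,0,0],[0,3,0],[0,0,.04]]),xatol=.02,fatol=.01))
            if best is None or r.fun<best.fun: best=r
        x=best.x
    return x,-best.fun
E
cat > meas.py <<'E'
from fit import *
np.set_printoptions(suppress=True,precision=3)
w1=load('w1')[0]
cw=world(w1,np.array([[245,140],[328,134],[344,272],[267,279]])*.64,56); cr=world(w1,np.array([[127,170],[153,302],[226,298]])*.64,56)
print(cw,cr)
up=np.pi/2
J={'white':(box(96,56),56,[*cw.mean(0),.1],['w1']),'red':(box(96,56),56,[*((cr[0]+cr[2])/2),.1],['w1']),
'oct':(octo(),84,[468,284,.1],['w1']),'grey':(box(176,56),28,[466,290,up+.07],['w1']),
'wb':(box(114,68)+box(148,80,9),6,[625,265,up],['w4']),'rb':(box(114,68)+box(148,80,9),6,[624,-268,up],['w3']),
'gb':(box(194,68)+box(228,80,9),6,[452,-292,up],['w2']),
'slide':(SLIDE,29.4,[604,-68,up-.05],['w3','w4']),'slide3':(SLIDE,29.4,[604,-68,up-.05],['w3']),'slide4':(SLIDE,29.4,[604,-68,up-.05],['w4'])}
out={}
for k,(e,z,x0,n) in J.items():
    x,f=fit(n,e,z,x0); out[k]=x.tolist(); print(k,x0,x,round(f,1))
json.dump(out,open('out.json','w'))
vis=[]
for n in ('w1','w2','w3','w4'):
    m,im=load(n); im=cv2.resize(im,(1024,768))
    for k,(e,z,x0,ns) in J.items():
        if n in ns and k not in('slide3','slide4'):
            x=out[k]; R=Ro.from_euler('z',x[2]).as_matrix()
            for a,b in e:
                q=[(px(m,R@np.array(v)+[x[0],x[1],z])*2+.5).astype(int) for v in(a,b)]
                cv2.line(im,tuple(map(int,q[0])),tuple(map(int,q[1])),(0,255,0),1)
    vis.append(im[:460])
cv2.imwrite('pics/fit1.png',vis[0][100:460,100:560].repeat(1,0))
v=[cv2.resize(i,(800,360),interpolation=cv2.INTER_AREA) for i in vis]
a=cv2.resize(vis[0][140:420,140:500],None,fx=1.1,fy=1.1); b=vis[1][180:400,540:960]; cc=vis[2][120:380,:]; d=vis[3][130:380,:]
C=np.zeros((600,800,3),np.uint8)
C[:308,:396]=a; C[:220,400:800]=b[:,:400]; x=cv2.resize(cc,(800,203)); C[308:308+146,:]=cv2.resize(cc[:190],(800,146)); C[454:600]=cv2.resize(d[:190],(800,146))
cv2.imwrite('pics/fit.png',C)
E
python3 meas.py
```

```text
[[521.699 274.658]
 [525.43  218.81 ]
 [431.388 211.311]
 [426.258 267.457]] [[502.452 356.951]
 [408.99  352.867]
 [411.99  298.738]]
white [np.float64(476.1939437897328), np.float64(243.05919675344015), 0.1] [476.253 243.606   0.075] 75.1
red [np.float64(457.2214564534431), np.float64(327.84485501415213), 0.1] [457.411 328.539   0.049] 68.9
oct [468, 284, 0.1] [470.131 289.618   0.177] 64.5
grey [466, 290, 1.6407963267948966] [478.985 308.798   1.588] 36.7
wb [625, 265, 1.5707963267948966] [629.376 276.955   1.614] 66.7
rb [624, -268, 1.5707963267948966] [ 628.024 -260.185    1.603] 64.1
gb [452, -292, 1.5707963267948966] [ 455.25  -283.704    1.691] 65.6
slide [604, -68, 1.5207963267948965] [605.611 -57.393   1.489] 142.7
slide3 [604, -68, 1.5207963267948965] [605.67  -66.672   1.489] 73.2
slide4 [604, -68, 1.5207963267948965] [605.485 -57.48    1.489] 73.0
```

View pics/fit.png

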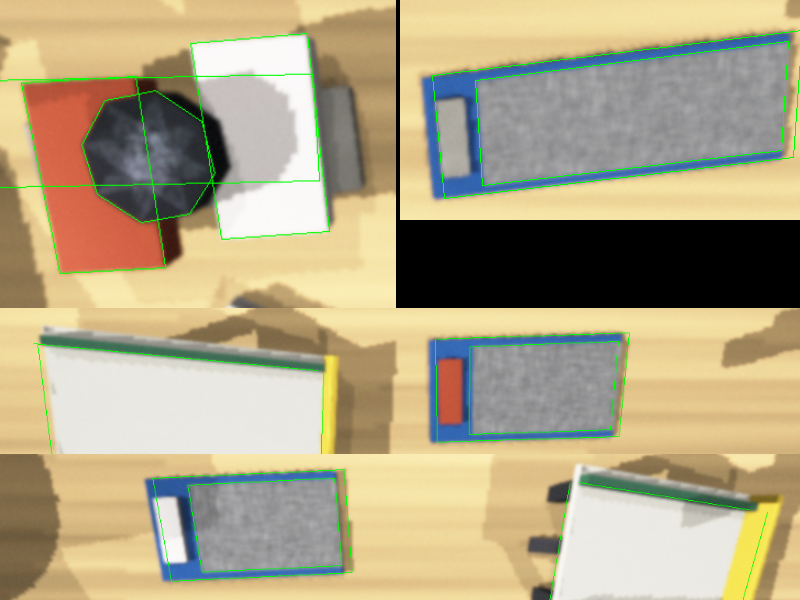

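```bash
cat >> h.py <<'E'
def pick(x,y,z,yaw,op,eff,zs=120):
    bot.move_ptp([x,y,z+zs],down(yaw)); bot.grip(op)
    bot.movel([x,y,z],max_speed=120); bot.grip(0,effort=eff)
    st=bot.get_state(); print('gripped',round(st['opening'],3),'t',st['t'])
    bot.movel([x,y,z+zs],max_speed=120)
E
python3 - <<'E'
from fit import *
np.set_printoptions(suppress=True,precision=3)
up=np.pi/2; o=json.load(open('out.json'))
for k,l,n in (('wb',114,'w4'),('rb',114,'w3'),('gb',194,'w2')):
    x,f=fit([n],box(l,68),6,o[k]); o[k]=x.tolist(); print(k,x,f)
o['slide']=o['slide3']; json.dump(o,open('out.json','w'))
a=o['slide'][2]
ux=np.array([np.cos(a),np.sin(a),0]); n=-s*ux+np.array([0,0,c])
O=np.array([*o['slide'][:2],29.4]); up_=c*ux+np.array([0,0,s])
for sg in (1,-1):
    zt=-n; yt=sg*np.cross([0,0,1],ux); xt=np.cross(yt,zt)
    rpy=Ro.from_matrix(np.c_[xt,yt,zt]).as_euler('xyz')
    p=O+35*up_+7*n
    print(sg,rpy,p,solve_ik(p,rpy),solve_ik(p+60*n,rpy))
for k in range(-4,5):
    y=.177+k*np.pi/4; q=solve_ik([470,289.6,63],down(y)); print(k,y,q)
E
```

```text
wb [634.562 277.259   1.61 ] 50.85459423327184
rb [ 628.109 -262.687    1.601] 59.82433478386847
gb [ 455.309 -284.536    1.691] 59.35198185462078
1 [-3.142  0.419 -1.653] [608.056 -37.643  50.031] [-0.382  0.674 -0.198  0.829  0.399 -1.897] [-0.419  0.621 -0.134  0.962  0.394 -1.937]
-1 [ 3.142 -0.419  1.489] [608.056 -37.643  50.031] [-0.382  0.674 -0.198  0.829  0.399  1.245] [-0.419  0.621 -0.134  0.962  0.394  1.204]
-4 -2.964592653589793 [ 0.419  0.499 -0.405  0.667  0.     0.242]
-3 -2.179194490192345 [ 0.419  0.499 -0.405  0.667  0.    -0.544]
-2 -1.3937963267948965 [ 0.419  0.499 -0.405  0.667  0.    -1.329]
-1 -0.6083981633974482 [ 0.419  0.499 -0.405  0.667  0.    -2.115]
0 0.177 [ 0.419  0.499 -0.405  0.667  0.    -2.9  ]
1 0.9623981633974483 [ 0.419  0.499 -0.405  0.667  0.     2.598]
2 1.7477963267948966 [ 0.419  0.499 -0.405  0.667  0.     1.812]
3 2.533194490192345 [ 0.419  0.499 -0.405  0.667  0.     1.027]
4 3.318592653589793 [ 0.419  0.499 -0.405  0.667  0.     0.242]
```

```bash
python3 - <<'E'
from fit import *
np.set_printoptions(suppress=True,precision=3)
o=json.load(open('out.json'))
for k,l,n,x0 in (('wb',114,'w4',629.4),('rb',114,'w3',628),('gb',194,'w2',455.3)):
    e=box(l,68)+[((-l/2,q,0),(l/2,q,0)) for q in(40,-40)]
    x,f=fit([n],e,6,[x0,*o[k][1:]]); o[k]=x.tolist(); print(k,x,f)
json.dump(o,open('out.json','w'))
x,y,_=o['oct']; pick(x,y,63,o['oct'][2]+np.pi/2,1.0,40,80)
a=o['slide'][2]; ux=np.array([np.cos(a),np.sin(a),0]); n=-s*ux+np.array([0,0,c])
O=np.array([*o['slide'][:2],29.4]); u=c*ux+np.array([0,0,s])
zt=-n; yt=-np.cross([0,0,1],ux); rpy=Ro.from_matrix(np.c_[np.cross(yt,zt),yt,zt]).as_euler('xyz')
p=O+35*u+7*n
bot.move_ptp(p+70*n,rpy); bot.movel(p+12*n,max_speed=100)
m,im=shot('wrist','s0'); sc=imaging.capture('scene')
cv2.imwrite('pics/s0b.png',np.hstack([cv2.resize(im,(400,300)),cv2.resize(sc[150:300,150:350],(400,300))]))
print(bot.get_state()['t'],bot.get_state()['opening'])
E
```

```text
wb [629.32  277.109   1.611] 73.65540079168372
rb [ 628.112 -262.704    1.603] 71.36433574315664
gb [ 455.33  -284.54     1.691] 72.16098344535159
gripped 0.644 t 19.2333
22.325 0.6459053981291281
```

View pics/s0b.png

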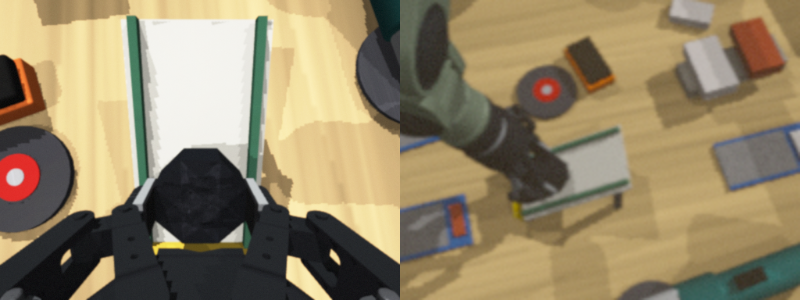

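```bash
python3 - <<'E'
from fit import *
st=bot.get_state(); R=Ro.from_euler('xyz',st['orientation']).as_matrix(); n=-R[:,2]; p=np.array(st['tcp_pos'])
hit=bot.movel(p-18*n,max_speed=20,threshold=4); q=np.array(bot.get_state()['tcp_pos']); print(hit,(p-q)@n)
bot.grip(0.85); bot.movel(q+60*n,max_speed=120)
m,im=shot('wrist','s1'); sc=imaging.capture('scene')
cv2.imwrite('pics/s1b.png',np.hstack([cv2.resize(im,(400,300)),cv2.resize(sc[150:300,150:350],(400,300))]))
print(bot.get_state()['t'])
E
```

```text
True 13.47317469949821
24.0333
```

View pics/s1b.png

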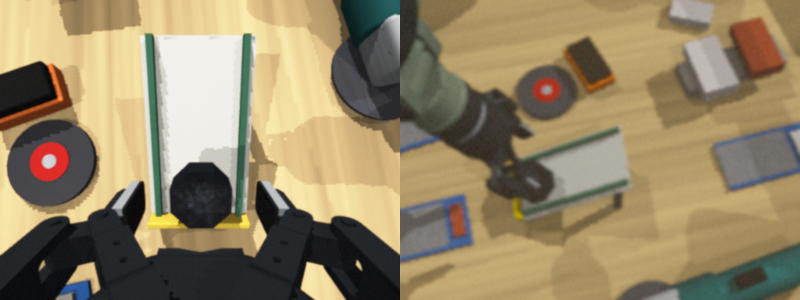

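```bash
cat >> h.py <<'E'
def place(x,y,zb,yaw,off,op=0.85):
    "zb: support height, off: TCP height above stone bottom"
    bot.move_ptp([x,y,zb+off+90],down(yaw)); bot.movel([x,y,zb+off+6],max_speed=120)
    hit=bot.movel([x,y,zb+off-4],max_speed=15,threshold=4); st=bot.get_state()
    print('touch',hit,np.round(st['tcp_pos'],1),'want z',zb+off,'open',round(st['opening'],3))
    bot.grip(op); p=st['tcp_pos']; bot.movel([p[0],p[1],p[2]+110],max_speed=150); print('t',bot.get_state()['t'])
E
python3 - <<'E'
from fit import *
np.set_printoptions(suppress=True,precision=3)
o=json.load(open('out.json'))
bot.move_ptp([440,280,230],down(-np.pi)); shot('wrist','w5')
print(bot.get_state()['t'])
for k in('white','red'):
    x,f=fit(['w5'],box(96,56),56,o[k]); print(k,x,f,o[k]); o[k]=x.tolist()
json.dump(o,open('out.json','w'))
m,im=load('w5'); im=cv2.resize(im,(800,600))
for k in('white','red'):
    x=o[k]; R=Ro.from_euler('z',x[2]).as_matrix()
    for a,b in box(96,56):
        q=[tuple(map(int,px(m,R@np.array(v)+[x[0],x[1],56])*1.5625)) for v in(a,b)]; cv2.line(im,*q,(0,255,0),1)
cv2.imwrite('pics/w5b.png',im)
E
```

```text
25.5917
white [476.216 244.34    0.078] 84.5393749036287 [476.2530172152019, 243.6057452525695, 0.07498821115716608]
red [456.118 328.15    0.052] 70.37394363001773 [457.41118004847294, 328.5389375987485, 0.04884617815895581]
```

View pics/w5b.png

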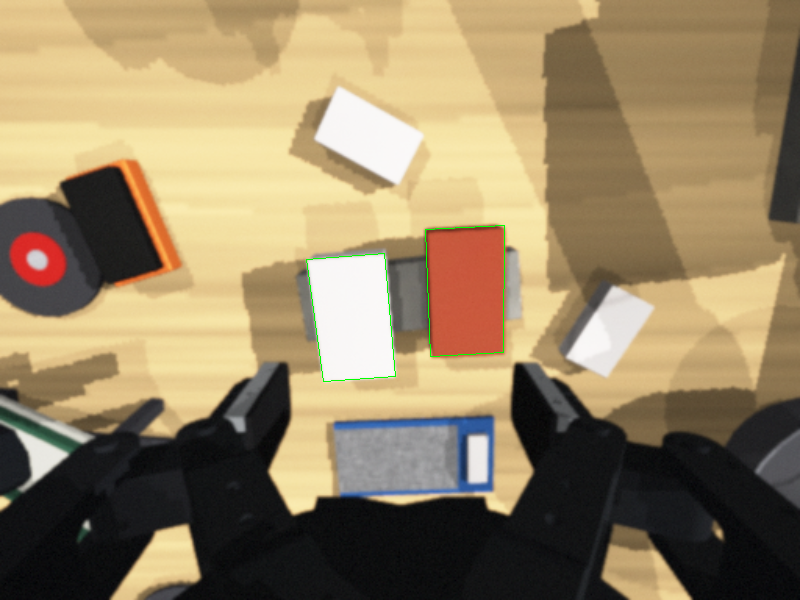

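```bash
python3 - <<'E'
from fit import *
np.set_printoptions(suppress=True,precision=3)
o=json.load(open('out.json'))
o['white'][1]=244.0; o['red'][:2]=[456.8,328.3]; json.dump(o,open('out.json','w'))
e=box(114,68)+[((-57,q,0),(57,q,0)) for q in(40,-40)]
print(fit(['w5'],e,6,o['wb']),o['wb'])
x,y,a=o['white']; pick(x,y,29,a-np.pi,0.78,50)
x,y,a=o['wb']; place(x,y,6,a-np.pi,1)
E
```

```text
(array([635.685, 269.599,   1.612]), np.float64(44.866993722077964)) [629.3204218643605, 277.1090250230006, 1.6108930603298857]
gripped 0.642 t 27.6917
touch True [629.8 277.2   8.2] want z 7 open 0.646
t 32.75
```

```bash
python3 - <<'E'
from fit import *
np.set_printoptions(suppress=True,precision=3)
o=json.load(open('out.json'))
m1,i1=shot('wrist','p1')
x,y,a=o['red']; pick(x,y,29,a-np.pi,0.78,50)
m2,i2=shot('wrist','g1')
x,y,a=o['rb']; place(x,y,6,a-np.pi,1)
m3,i3=shot('wrist','p2')
cv2.imwrite('pics/c1.png',np.vstack([np.hstack([cv2.resize(i,(400,300)) for i in r]) for r in((i1,i2),(i3,imaging.capture('top')))]))
E
```

```text
gripped 0.65 t 35.9667
touch True [ 628.5 -263.     8.3] want z 7 open 0.645
t 41.8917
```

View pics/c1.png

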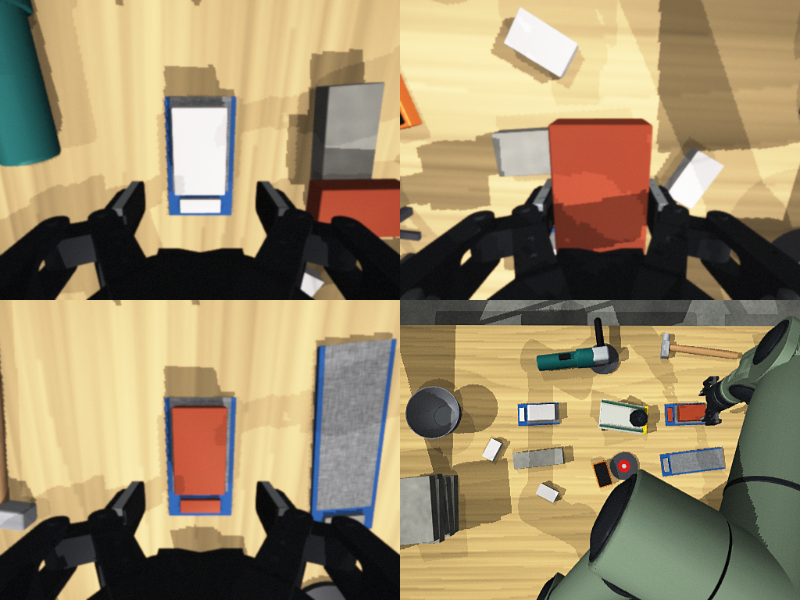

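```bash
python3 - <<'E'
from fit import *
np.set_printoptions(suppress=True,precision=3)
o=json.load(open('out.json'))
for k,n in(('wb','p1'),('rb','p2')):
    x,f=fit([n],box(96,56),34,o[k]); print(k,x,f,o[k])
    m,im=load(n); im=cv2.resize(im,(800,600)); X=o[k]
    for x,e,z,col in((x,box(96,56),34,(0,255,0)),(X,box(114,68),6,(255,0,255)),(X,[((-57,40,0),(57,40,0)),((-57,-40,0),(57,-40,0))],6,(255,0,255)),(X,box(18,50,75),11,(0,255,255))):
        R=Ro.from_euler('z',x[2]).as_matrix()
        for a,b in e:
            q=[tuple(map(int,px(m,R@np.array(v)+[x[0],x[1],z])*1.5625)) for v in(a,b)]; cv2.line(im,*q,col,1)
    cv2.imwrite(f'pics/{n}v.png',im[170:450,290:520])
cv2.imwrite('pics/pv.png',cv2.resize(np.hstack([cv2.imread(f'pics/{n}v.png') for n in('p1','p2')]),None,fx=1.7,fy=1.7))
bot.move_ptp([430,290,230],down(-np.pi)); shot('wrist','w6')
print(bot.get_state()['t'])
x,f=fit(['w6'],box(176,56),28,[470,287,np.pi/2+.07]); print(x,f); o['grey']=x.tolist(); json.dump(o,open('out.json','w'))
m,im=load('w6'); im=cv2.resize(im,(800,600)); R=Ro.from_euler('z',x[2]).as_matrix()
for a,b in box(176,56):
    q=[tuple(map(int,px(m,R@np.array(v)+[x[0],x[1],28])*1.5625)) for v in(a,b)]; cv2.line(im,*q,(0,255,0),1)
cv2.imwrite('pics/w6b.png',im)
E
```

```text
wb [630.121 277.049   1.615] 89.82994722065173 [629.3204218643605, 277.1090250230006, 1.6108930603298857]
rb [ 628.954 -262.458    1.607] 88.42533874511719 [628.1119431579062, -262.7043564391811, 1.6025142756886794]
44.225
[465.872 288.058   1.684] 54.502077497284986
```

View pics/pv.png

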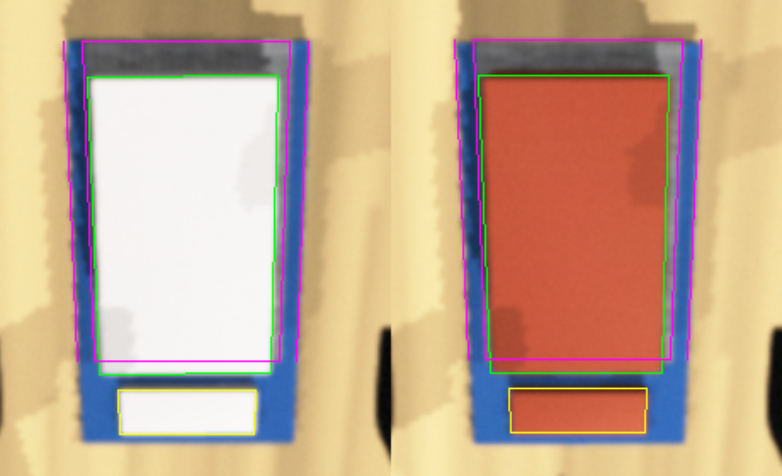

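View pics/w6b.png

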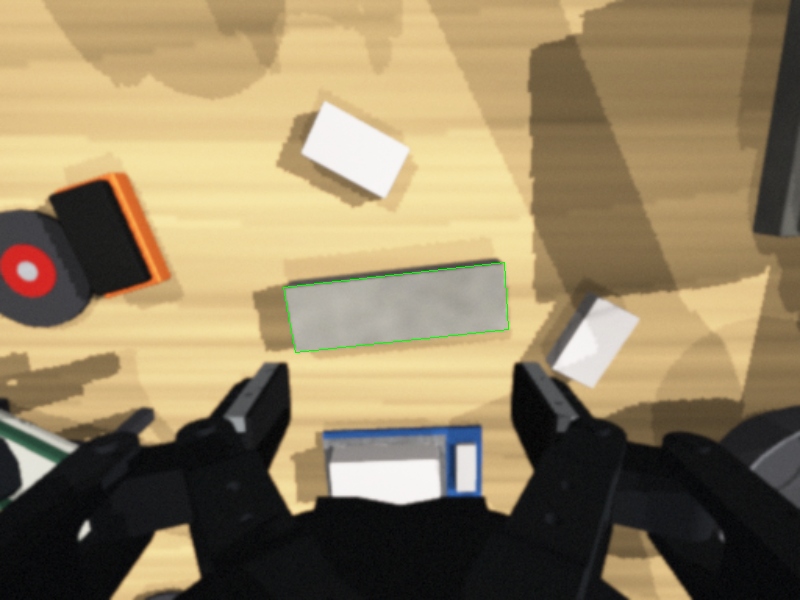

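```bash
python3 - <<'E'
from fit import *
np.set_printoptions(suppress=True,precision=3)
o=json.load(open('out.json'))
x,y,a=o['grey']; pick(x,y,2,a-np.pi,0.85,90,180)
x,y,a=o['gb']; bot.move_ptp([x,y,180],down(a-np.pi)); place(x,y,6,a-np.pi,2)
st=bot.get_state()['tcp_pos']; bot.movel([st[0]-40,st[1],240],max_speed=150)
m,im=shot('wrist','p3')
x2,f=fit(['p3'],box(176,56),34,o['gb']); print('grey now',x2,f,o['gb'])
bot.move_ptp([380,-80,330],down(-np.pi/2)); bot.dwell(.3); _,t=shot('top','t9'); _,sc=shot('scene','sc9')
print(bot.get_state()['t'],bot.get_state()['contact_force'])
cv2.imwrite('pics/fin.png',np.vstack([np.hstack([cv2.resize(im,(400,300)),cv2.resize(sc[150:300,80:280],(400,300))]),np.hstack([cv2.resize(t,(400,300)),cv2.resize(sc[150:300,200:400],(400,300))])]))
E
```

```text
gripped 0.637 t 47.9083
touch True [ 455.7 -284.8    9.1] want z 8 open 0.637
t 54.5583
grey now [ 456.595 -284.561    1.689] 77.35097082729997 [455.3303444539044, -284.5400084578908, 1.6906270804375678]
56.9083 [-0.41  -0.132  0.588]
```

View pics/fin.png

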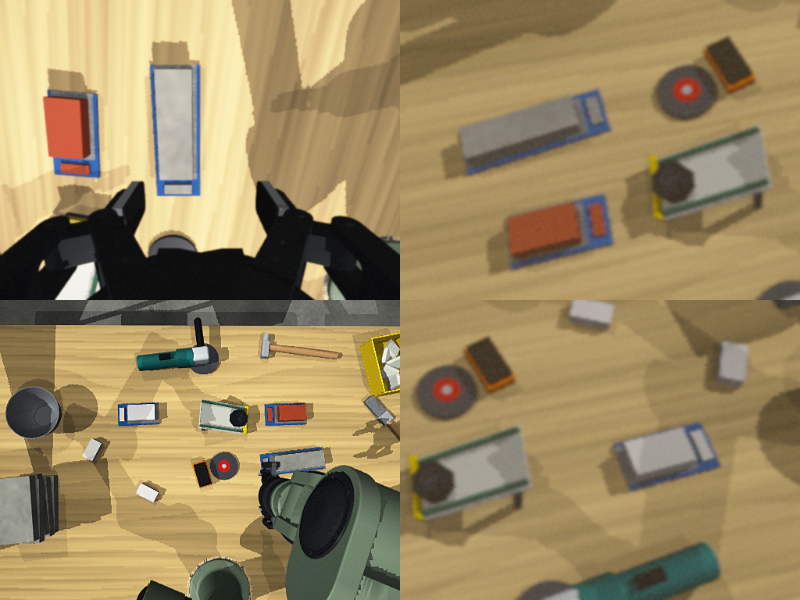

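```bash
python3 - <<'E'
from fit import *
o=json.load(open('out.json')); x=o['slide']; R=Ro.from_euler('z',x[2]).as_matrix(); T=np.array([x[0],x[1],29.4]); out=[]
e=[(sl(a[0],a[1],h),sl(b[0],b[1],h)) for a,b in octo() for h in(28,)]
for n,cr in (('s1',(300,460,280,520)),('sc9',(340,430,330,460))):
    m,im=load(n); f=6 if n=='sc9' else 3; im=cv2.resize(im,None,fx=f,fy=f,interpolation=cv2.INTER_CUBIC)
    for a,b in e+SLIDE:
        q=[tuple(map(int,(px(m,R@np.array(v)+T)+.5)*f)) for v in(a,b)]; cv2.line(im,*q,(0,255,0),1)
    c0=px(m,R@np.array(sl(0,0,20))+T)*f; u,v=map(int,c0); y0=max(v-200,0); z=im[y0:y0+400,max(u-200,0):max(u-200,0)+400]
    out.append(cv2.copyMakeBorder(z,0,400-z.shape[0],0,400-z.shape[1],cv2.BORDER_CONSTANT))
cv2.imwrite('pics/ov.png',np.hstack(out))
E
```

View pics/ov.png

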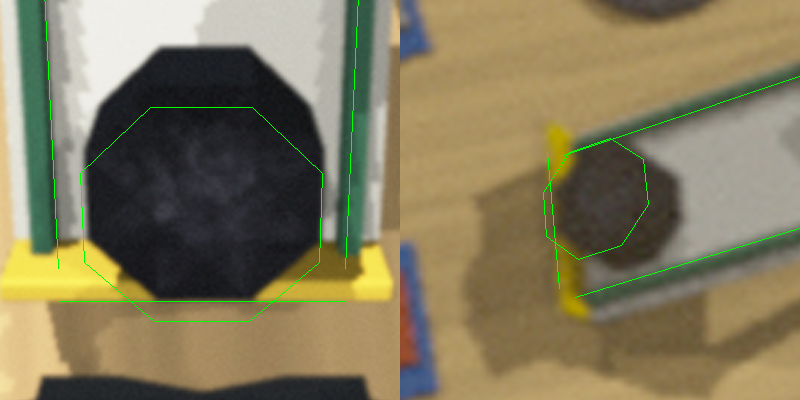

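```bash
python3 - <<'E'
from fit import *
o=json.load(open('out.json')); x=o['slide']; R=Ro.from_euler('z',x[2]).as_matrix(); T=np.array([x[0],x[1],29.4])+R@[6.5,0,0]; out=[]
e=[(sl(a[0],a[1],h),sl(b[0],b[1],h)) for a,b in octo() for h in(0,28)]
for n in ('s1','sc9'):
    m,im=load(n); f=6 if n=='sc9' else 3; im=cv2.resize(im,None,fx=f,fy=f,interpolation=cv2.INTER_CUBIC); im=cv2.convertScaleAbs(im,alpha=1.5,beta=30)
    for a,b in e+SLIDE:
        q=[tuple(map(int,(px(m,R@np.array(v)+T)+.5)*f)) for v in(a,b)]; cv2.line(im,*q,(0,255,0),1)
    u,v=map(int,px(m,R@np.array(sl(0,0,20))+T)*f); z=im[max(v-200,0):max(v-200,0)+400,max(u-200,0):max(u-200,0)+400]
    out.append(cv2.copyMakeBorder(z,0,400-z.shape[0],0,400-z.shape[1],cv2.BORDER_CONSTANT))
cv2.imwrite('pics/ov2.png',np.hstack(out))
E
```

```text
(no output)
```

View pics/ov2.png

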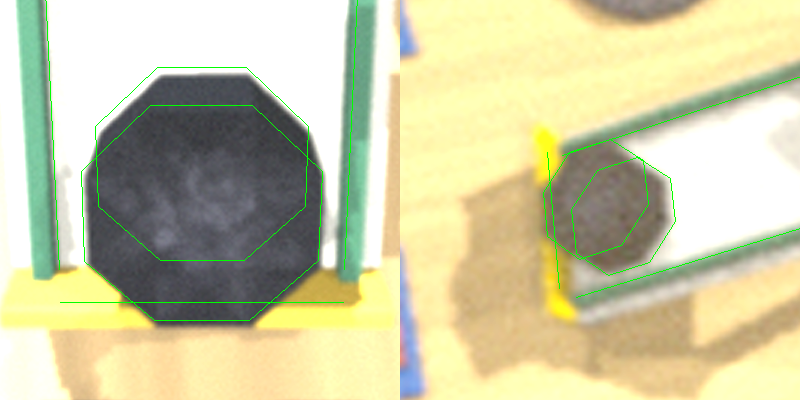

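The flat-lying octagon model, with its top and bottom outlines at the stop, now matches both views, so the octagon lies flat against the stop. Handing in.

```bash
python3 -c "
from bench import bot
bot.sign_off(); print(bot.get_state()['t'])"
```

```text
the job is handed in; nothing more can be done
the job is handed in; nothing more can be done
```

The octagon is on the slide and all three slabs are on their matching boards. I handed the job in at about 57 s of the 115 s, with the arm clear of everything.

- **Octagon:** I set it on the slide about 30 mm uphill of the rest point and let go. It slid down to the yellow stop. An outline of the stone lying flat at the stop matches both the wrist and scene pictures.
- **Slabs:** White went first, then red, then grey, each lowered until it touched and then released. Fits to pictures taken afterwards put all three about 1 mm from the middle of the felt and within 0.005 rad of its direction.
- **Bystanders:** I did not touch the cutting disc or the rubbing block, and in the last pictures they look as they did at the start.

**Checks that disagreed:**
- The two slide fits differed by 9 mm along the slope. One had locked onto the wrong edge of the stop, and a 6.5 mm uphill correction made the final octagon pictures match.
- One late fit of the white board was partly hidden by the gripper and came out about 10 mm off. I discarded it; the picture after placing the slab confirmed the earlier value.
- The stones touched down about 1.2 mm higher than planned, which I put down to where they sat in the grip.

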